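Draw the tube rack out of the analyser lane

TASK

The long metal tube rack in the analyser's loading lane is done; the lip and the tunnel over the lane are clamped at a height that differs each time, so feel for it. Lift the rack's exposed end just enough to clear the lip, draw it out endwise from under the low tunnel without levering it hard against the analyser, and lay it flat inside the shallow metal tray on the bench, either way round. It holds open samples, so never tip it steeply and do not drop it, and leave the other things on the bench where they are.

Things in the scene. Friction and masses are not known exactly. Their poses are not given: they have to be found in the camera images.
- analyser: White benchtop analyser, fixed; its pose varies. Origin: at bench level on the lane's centre line, under the inner face of the lip; x across the lane, +y along the lane inwards, z up. Deck 130 mm wide, y = -6 to 285 mm; its top, the lane's floor, is 30 mm above the bench. The casing starts at y = 285 mm: 280 mm wide, 210 mm high (raised lid to 370). Open bench before the lip.
- lane_mouth (a point): Point on the lane's floor, on its centre line, at the inner face of the lip; axes as the analyser's. The lip, 40 mm wide, 6 mm thick (y = -6 to 0), stands across the lane's mouth; its top is 10 to 26 mm above the floor, a clamped setting that differs from start to start and is not given. Guide rails 6 mm high, 10 mm wide, 34 mm apart inside, flank the lane to its end.
- rack_mid (a point): Centre, half-way up, and centre of mass of the tube rack: loose solid aluminium bar 250 mm long (its y), 24 wide (x), 30 high (z), 0.25 to 0.5 kg, eight flush round lids on top. At the start it lies flat in the lane. A low tunnel covers the lane from y = 100 to 285 mm (38 mm wide inside, 110 outside, its top at most 103 above the bench); between lip and tunnel the lane is open above.
- rack_front (a point): Middle of the end face of the rack's exposed finger end (three ribs on top; its -y end), half-way up; axes as rack_mid. It starts 5 to 20 mm behind the lip. The tunnel's roof is set with the lip: always 28 mm above the lip's top. Lifted level the rack meets the roof before clearing the lip: tilt it, far end on the floor; just under the tilt at which it touches the roof's edge, it clears the lip.
- rack_rear (a point): Middle of the rack's other end face (its +y end, 125 mm from rack_mid), half-way up; axes as rack_mid. With about 100 mm of the rack out past the lip and let go, the rack rests steadily across the lip, this end on the lane's floor (tilt 0.06 to 0.19 rad), and can be taken again at its middle. Levering multiplies force: a few N or a small moment at the gripper is already a clear touch; the guide must not bear over 40 N.
- rack: The tube rack as a whole, see rack_mid; origin at the centre of its underside, 15 mm below rack_mid.
- tray_in (a point): Centre of the inner floor (4 mm above the bench) of the shallow steel tray, fixed to the bench, pose differs from start to start; inside 285 mm long (its y) and 54 mm wide (x), wall 4 mm thick, rim 12 mm above the bench (8 mm above its floor).
- tip_box: Bystander: loose box of pipette tips, 88 x 118 x 57 mm high, near the robot on the left; origin under its centre.
- jar: Bystander: small loose jar, 60 mm across, 75 mm high, on the far side of the lane; origin under its centre.
- dish: Bystander: small white bowl, 90 mm across, 30 mm high, on the far right; origin under its centre.

How it is judged (in metres and radians):
On the way, in this order (a step that is already met when the one before it is completed fails the run):
1. the rack's finger end is out over the lip, by 30 mm or more, while its other end is still in the lane (y of rack_front in the frame of analyser below -0.036 m and y of rack_rear in the frame of analyser above 0.05 m), for 0.1 s.
2. the whole rack is out past the lip (y of rack_rear in the frame of analyser below -0.006 m), for 0.1 s.
At the end, for the whole second after the job is handed in: the rack lies inside the tray, on its floor (centre within 18 mm across and 22 mm along of the tray's centre, and 10 to 20 mm above its floor), along the tray within 0.15 rad either way round, lids up and flat within 0.05 rad, at rest (x of rack_mid in the frame of tray_in between -0.018 and 0.018 m and y of rack_mid in the frame of tray_in between -0.022 and 0.022 m and z of rack_mid in the frame of tray_in between 0.01 and 0.02 m and angle between the y axis of rack_mid and the y axis of tray_in, either way round below 0.15 rad and angle between rack_mid's own z axis and vertical below 0.05 rad and linear speed of rack below 0.02 m/s and angular speed of rack below 0.1 rad/s); the robot touches nothing.
It fails at once if the rack is levered or rammed against the analyser with more than 40 N (contact force between rack and analyser above 40 N).
It fails at once if the rack is tipped more than 0.45 rad (26 degrees) (angle between rack_mid's own z axis and vertical above 0.45 rad).
It fails at once if the rack is dropped (faster than 0.8 m/s) (linear speed of rack above 0.8 m/s).
It fails at once if the tip box, the jar or the dish is moved by more than 30 mm (distance of any of tip_box, jar, dish from where it was at the start of the episode above 0.03 m).
It also fails if it takes over 72 s, if anything falls off the work surface, if the arm or the gripper's body presses on something with over 40 N, if the wrist force passes 120 N, or if a joint passes its speed limit or range.

ROBOT

A 6-joint arm with a two-finger parallel gripper is mounted at the origin on the work surface. World frame = base frame: x ahead of the robot, y to its left, z up, the work surface at z = 0. Lengths are in mm, angles in degrees, forces in N, time in s.
With the tool pointing down it reaches from about 300 to 850 mm from the base axis. Payload 4.2 kg.
Tool frame: the origin (TCP) lies at the very end of the fingers, on their centre line; the grasp point (between the pads) lies 19 mm behind it (env.grip_point_offset is the distance from the TCP to the grasp point, in mm); z points along the fingers, y is the line along which they close (so a half turn about z gives the same grasp; the last joint's range is limited). The gripper opens to 91 mm and grips with 3 to 60 N. Pads are 32 mm wide; open, the fingers measure 118 mm over their backs; the gripper's body (76 mm by 178 mm) begins 60 mm behind the grasp point.
Start: joints at [74.427, 18.312, 89.639, -0, 72.044, -1.146], TCP at [143.261, 556.884, 213.976] pointing down, gripper open.
Joint ranges: [-177.97, 177.97], [-48.28, 115.42], [12.27, 149.76], [-77.06, 257.06], [2.81, 150.46], [-146.56, 146.56]. Speed limits (degrees/s): [147.25, 147.25, 180, 180, 180, 180].

INTERFACE

Orientations are given as [roll, pitch, yaw] about the fixed x, y, z axes, in that order (R = Rz(yaw) Ry(pitch) Rx(roll)).
In Python, from workcell import env gives the robot as it stands. The module is installed in compiled form; this text tells all that it offers.
- The arm moves only by the tool arm_command, never from a script. Its argument "rows" is a list of rows, each an object with "delta_pos": the shift along the tool's x, y, z in mm, a list of three; "roll": the turn about the tool's z in units of 5 degrees (1.0 is 5 degrees); "jaw": the opening in per cent of the stroke, from 0 (shut) to 100 (fully open). A call has 1 to 20 rows; each row is the pose to reach, as a shift and turn from the pose commanded when the call began, along the tool's axes at that moment; what a row does not reach only later rows make up. A row lasts 1/12 s, in which the tool goes at most 41.7 mm and 7.16 degrees, less where a joint would pass 70% of its speed; a pose out of reach is approached as far as the arm can. A call with a gripper value outside its range is refused whole. The fingers move at their own pace and stop on an object; "squeeze" is the grip in N (left out, the last holds). Time passes only in rows, so rows that repeat a pose let the fingers close. It gives the time, the measured TCP pose, the force, the opening and the grip force at its end, in the units of the state.
- env.state(): the state, without advancing time (a new reading comes with each control period).
- env.grab_frame(name): name is "side" or "top" or "wrist"; returns a dict with "img" (480x640x3 uint8, blue, green, red), "z_map" (480x640 float32, mm along the optical axis (not along the pixel's ray), 0 where there is no reading), "fov_y" (degrees; the focal length in pixels is half the picture's height over the tangent of half this angle, whatever the lens; pixels are square), "cx", "cy" (the principal point, pixels), "R" (3x3) and "t" (3): a world point X has camera coordinates R X + t; the wrist camera has in their place "T_tool_cam" (4x4, takes a point from camera to tool coordinates, whose origin is the TCP and whose axes are the flange's). Camera axes: x right, y down, z forward; pixel columns grow to the right and rows downward; lengths in mm; the calibration is good to about 2 mm. The wrist camera is an equidistant fisheye: a pixel r from the principal point sees the ray r / f radians off the axis. A picture is of the moment at which its call begins: read the wrist's pose just before it.
- env.job_done(): hands the job in; it is judged then, once.
The state is a dict: "time_s": time; "qpos": joint angles; "qvel": joint speeds; "effort": joint torques, N m; "ee_pos": TCP position; "ee_rot": TCP orientation; "force": force on the tool from outside, world axes, zero at the start; "torque": the same for the moment, N m; "gripper_width": finger opening in mm; "gripper_force": force on a finger pad.
Only numpy, scipy, OpenCV 4.12 (cv2) and the standard library are available. Lean on these libraries where they do the work, as an engineer would, in place of code of your own. Each camera call takes 0.05 s, during which the arm holds its last target. There are 200 camera calls.

## Working session

There is one attempt and no reset: what is moved stays moved. The work goes in short steps, Python scripts to look and compute and a tool call to move; the robot and the scene stay as the last step left them, time stands still between calls to the robot, and variables do not carry over. Pictures are saved under pics/ and viewed, at most 10 in all, crops included, and the job is handed in when it is done.

Besides the shell and the picture viewer there is one more tool, called after "Emit:" as name(argument=value, ...) on one line, values as JSON. arm_command: Moves the arm, as the interface text tells. Its arguments: {"type":"object","properties":{"rows":{"type":"array"},"squeeze":{"type":"number"}},"required":["rows"]}

```bash
mkdir -p pics
cat > h.py <<'E'
import numpy as np, cv2
from workcell import env
from scipy.spatial.transform import Rotation as Ro
def save(n,f): np.savez('pics/'+n+'.npz',**{k:v for k,v in f.items()}); cv2.imwrite('pics/'+n+'.png',f['img'])
def load(n): return np.load('pics/'+n+'.npz')
def w(f,u,v,z=None):
    F=240/np.tan(np.radians(float(f['fov_y'])/2))
    if z is None: z=float(np.median(f['z_map'][v-1:v+2,u-1:u+2]))
    c=np.array([(u-f['cx'])/F*z,(v-f['cy'])/F*z,z]); return f['R'].T@(c-f['t'])
E
python3 - <<'E'
from h import *
for n in('top','side'): save(n,env.grab_frame(n))
s=env.state();print({k:np.round(v,2) for k,v in s.items()})
f=load('top');print(f['R'],f['t'],f['fov_y'])
E
```

```text
{'time_s': np.float64(0.1), 'qpos': array([74.43, 18.35, 89.7 , -0.  , 72.04, -1.15]), 'qvel': array([-0.01,  0.04, -0.11,  0.06, -0.03,  0.01]), 'effort': array([ 0.000e+00, -4.133e+01, -2.325e+01,  7.000e-02,  4.000e-02,
       -0.000e+00]), 'ee_pos': array([143.12, 556.44, 213.23]), 'ee_rot': array([-179.91,   -0.  ,  165.58]), 'force': array([-0.25,  0.06, -0.96]), 'torque': array([-0.05,  0.02,  0.01]), 'gripper_force': np.float64(0.0), 'gripper_width': np.float64(91.13)}
[[-0.0206916  -0.99899711 -0.03970685]
 [-0.99511375  0.02441371 -0.09566924]
 [ 0.09654269  0.03753328 -0.99462091]] [ 55.23955352 544.70049791 956.06951457] 52.48423007054804
```

View pics/top.png

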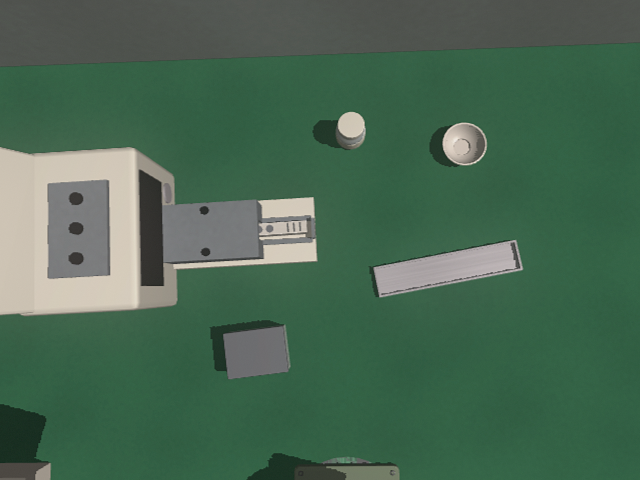

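View pics/side.png

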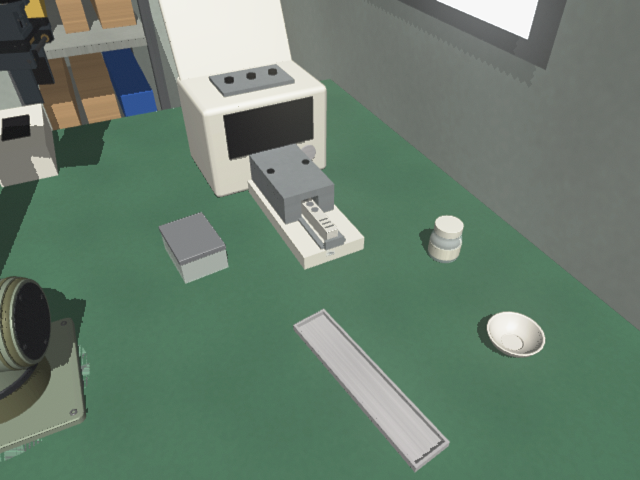

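The top view shows the deck with its front edge at about u=315, v=198–262, the ribs near (293,227), the lip at (311,228), and the tray with corners at about (374,268), (516,241), (521,269) and (379,297). Next I'll measure these.

Run:
```python
from h import *
f=load('top')
c=cv2.resize(f['img'][185:305,160:320],None,fx=5,fy=5,interpolation=cv2.INTER_CUBIC)[:600]
cv2.imwrite('pics/crop1.png',c)
F=240/np.tan(np.radians(float(f['fov_y'])/2))
vv,uu=np.mgrid[0:480,0:640];z=f['z_map'];
P=(np.stack([(uu-f['cx'])/F*z,(vv-f['cy'])/F*z,z],-1)-f['t'])@f['R']
np.save('pics/P.npy',P)
def rect(m,name):
    m=m.astype(np.uint8);n,l,st,_=cv2.connectedComponentsWithStats(m)
    i=1+st[1:,4].argmax();pts=P[l==i][:,:2].astype(np.float32)
    print(name,len(pts),cv2.minAreaRect(pts), np.median(P[l==i][:,2]))
H=P[...,2]
box=lambda a,b,c,d:(uu>a)&(uu<b)&(vv>c)&(vv<d)
rect(box(175,330,180,285)&(H>20)&(H<120),'deck')
rect(box(155,300,190,275)&(H>75)&(H<115),'tunnel')
rect(box(360,535,230,310)&(H>2.5)&(H<25),'tray')
rect(box(205,300,310,390)&(H>30),'tip')
rect(box(330,375,105,155)&(H>50),'jar')
rect(box(430,495,115,170)&(H>15),'dish')
for p in [(293,227),(270,228),(311,228),(305,205),(305,255),(230,215),(230,250),(450,268),(400,320)]: print(p,np.round(P[p[1],p[0]],1))
```

```text
deck 8923 ((568.3900756835938, 196.55398559570312), (130.5472869873047, 285.299560546875), 1.990083932876587) 90.49970500414726
tunnel 5969 ((569.7673950195312, 252.7366180419922), (164.24005126953125, 186.571044921875), 2.0502965450286865) 93.30983406628319
tray 2857 ((487.2279052734375, -213.81863403320312), (65.5363540649414, 296.28131103515625), 9.147150993347168) 4.507676588786146
tip 2860 ((354.1459045410156, 111.55448913574219), (111.24986267089844, 263.85491943359375), 19.641983032226562) 56.30009290994186
jar 634 ((623.91015625, -21.756500244140625), (52.20286178588867, 346.57476806640625), 89.45185089111328) 73.7370951709962
dish 716 ((624.4488525390625, -128.51409912109375), (86.40499877929688, 433.0138244628906), 42.60955047607422) 23.924383179953058
(293, 227) [573.2  94.2  56.9]
(270, 228) [572.  139.2  60.5]
(311, 228) [571.2  59.1  50.1]
(305, 205) [620.7  71.4  32.2]
(305, 255) [519.3  73.3  30.5]
(230, 215) [594.6 210.8  94.1]
(230, 250) [527.7 211.   93.7]
(450, 268) [ 487.7 -219.8    5. ]
(400, 320) [ 384.4 -116.    -4.1]
```

View pics/crop1.png

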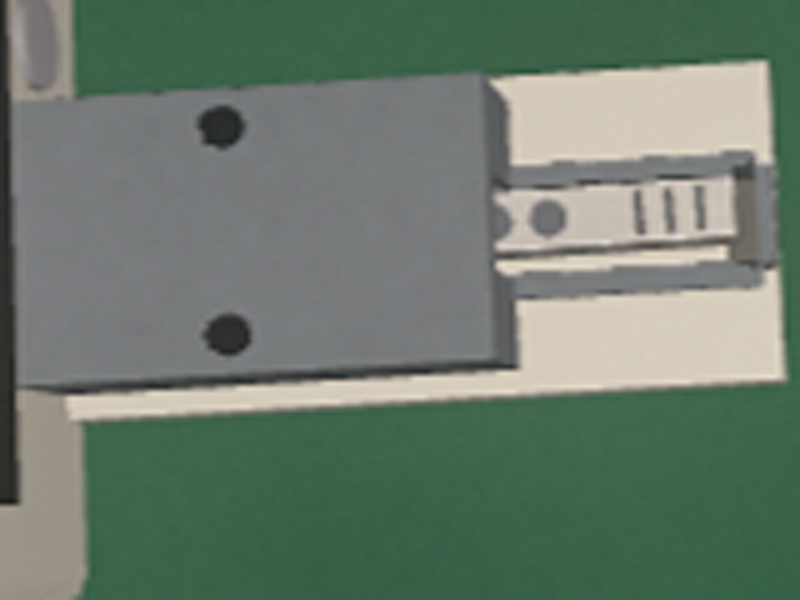

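```bash
cat >> h.py <<'E'
def plan(x,y,z,yaw):
    s=env.state();R=Ro.from_euler('xyz',s['ee_rot'],degrees=True).as_matrix()
    d=R.T@(np.array([x,y,z])-s['ee_pos']);r=-((yaw-s['ee_rot'][2]+180)%360-180)/5
    print('delta',np.round(d,1),'roll',round(r,2),'dist',np.linalg.norm(d).round(0))
E
python3 - <<'E'
from h import *
P=np.load('pics/P.npy')
for n,b in dict(jar=(330,372,108,152),tip=(215,295,320,385),dish=(435,492,118,170)).items():
    Q=P[b[2]:b[3],b[0]:b[1]].reshape(-1,3);Q=Q[(Q[:,2]>(15 if n=='dish' else 50))&(Q[:,2]<90)]
    print(n,np.percentile(Q,[3,50,97],axis=0).round(0).tolist())
plan(290,260,230,130); plan(571,90,230,92)
E
```

```text
jar [[746.0, -46.0, 52.0], [768.0, -23.0, 74.0], [794.0, 1.0, 77.0]]
tip [[291.0, 117.0, 53.0], [332.0, 172.0, 56.0], [374.0, 228.0, 60.0]]
dish [[699.0, -294.0, 15.0], [749.0, -262.0, 24.0], [780.0, -213.0, 31.0]]
delta [-216.1 -250.5  -16.4] roll 7.12 dist 331.0
delta [-530.6 -345.2  -16.2] roll 14.72 dist 633.0
```

Emit:
arm_command(rows=[{"delta_pos": [-100, -120, -16], "roll": 3, "jaw": 100}, {"delta_pos": [-150, -180, -16], "roll": 5, "jaw": 100}, {"delta_pos": [-216, -250, -16], "roll": 7, "jaw": 100}, {"delta_pos": [-216, -250, -16], "roll": 7, "jaw": 100}, {"delta_pos": [-216, -250, -16], "roll": 7, "jaw": 100}, {"delta_pos": [-216, -250, -16], "roll": 7, "jaw": 100}, {"delta_pos": [-216, -250, -16], "roll": 7, "jaw": 100}, {"delta_pos": [-216, -250, -16], "roll": 7, "jaw": 100}, {"delta_pos": [-216, -250, -16], "roll": 7, "jaw": 100}, {"delta_pos": [-530, -345, -16], "roll": 14.72, "jaw": 60}, {"delta_pos": [-530, -345, -16], "roll": 14.72, "jaw": 60}, {"delta_pos": [-530, -345, -16], "roll": 14.72, "jaw": 60}, {"delta_pos": [-530, -345, -16], "roll": 14.72, "jaw": 60}, {"delta_pos": [-530, -345, -16], "roll": 14.72, "jaw": 60}, {"delta_pos": [-530, -345, -16], "roll": 14.72, "jaw": 60}, {"delta_pos": [-530, -345, -16], "roll": 14.72, "jaw": 60}, {"delta_pos": [-530, -345, -16], "roll": 14.72, "jaw": 60}, {"delta_pos": [-530, -345, -16], "roll": 14.72, "jaw": 60}, {"delta_pos": [-530, -345, -16], "roll": 14.72, "jaw": 60}, {"delta_pos": [-530, -345, -16], "roll": 14.72, "jaw": 60}], squeeze=8)

```text
time_s: 1.77
ee_pos: [569.8, 91.2, 229.2]
ee_rot: [-179.9, -0.0, 92.0]
force: [0.3, -0.7, -0.5]
gripper_width: 54.9
gripper_force: 0.0
```

Run:
```python
from h import *
s=env.state();f=env.grab_frame('wrist');save('w1',f)
np.savez('pics/w1s.npz',p=s['ee_pos'],r=s['ee_rot'])
print(s['ee_pos'],s['ee_rot'],f['T_tool_cam'].round(3),f['fov_y'],f['cx'],f['cy'],s['time_s'])
```

```text
[569.83117448  91.21312062 229.19482557] [-1.79877761e+02 -2.31854817e-02  9.19699438e+01] [[-1.00000e-03 -9.57000e-01 -2.91000e-01  8.35230e+01]
 [ 1.00000e+00 -0.00000e+00 -0.00000e+00  0.00000e+00]
 [ 0.00000e+00 -2.91000e-01  9.57000e-01 -1.71782e+02]
 [ 0.00000e+00  0.00000e+00  0.00000e+00  1.00000e+00]] 65.70646984690485 319.1434852110415 236.951373628949 1.7667
```

View pics/w1.png

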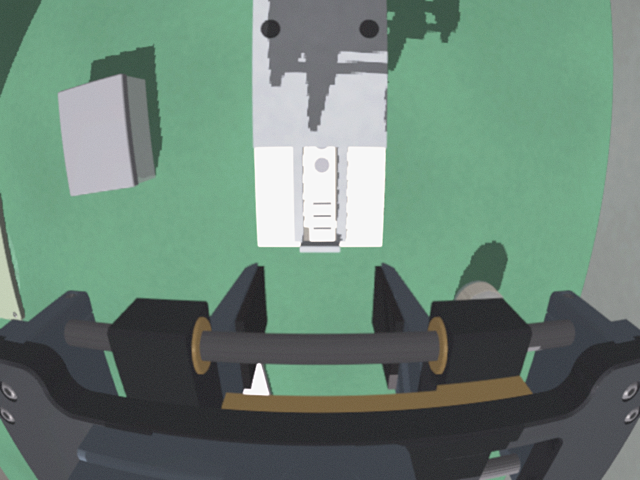

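The wrist view shows the rack's top between u≈303 and 336, the front end at v≈241, the lip at v≈247, the tunnel edge at v≈147, and the deck corners at (258,246) and (382,246).

```bash
cat >> h.py <<'E'
def fish(f,u,v):
    F=240/np.tan(np.radians(float(f['fov_y'])/2));du,dv=u-f['cx'],v-f['cy'];r=np.hypot(du,dv);th=r/F
    return np.array([du/r*np.sin(th),dv/r*np.sin(th),np.cos(th)])
def ww(f,s,u,v,Z=None):
    T=f['T_tool_cam'];R=Ro.from_euler('xyz',s['r'],degrees=True).as_matrix()
    d=fish(f,u,v);z=float(np.median(f['z_map'][v-1:v+2,u-1:u+2]))
    o=R@T[:3,3]+s['p'];D=R@T[:3,:3]@d
    k=z/d[2] if Z is None else (Z-o[2])/D[2]
    return o+k*D
A0=np.array([573.1,60.0,0]);th=np.radians(2.0);AR=np.array([[np.cos(th),np.sin(th),0],[-np.sin(th),np.cos(th),0],[0,0,1]])
an=lambda p:AR@(np.asarray(p)-A0)
E
python3 - <<'E'
from h import *
f=load('w1');s=np.load('pics/w1s.npz')
for n,u,v,Z in [('deckFL',258,246,30),('deckFR',382,246,30),('deckTL',255,148,30),('deckTR',385,148,30),('lipL',301,247,47),('lipR',339,247,47),('rackL',303,238,60),('rackR',336,238,60),('front',320,241,60),('rL',303,170,60),('rR',336,170,60),('rib1',322,203,60),('rib3',322,229,60),('tunL',254,145,93),('tunR',387,145,93)]:
    print(n,an(ww(f,s,u,v)).round(1),an(ww(f,s,u,v,Z)).round(1))
# heights
for n,a in dict(rack=(308,330,175,195),lip=(308,333,246,249),deck=(265,285,170,235),tunnel=(290,350,10,20)).items():
    print(n,np.round(np.percentile([ww(f,s,u,v)[2] for u in range(a[0],a[1],3) for v in range(a[2],a[3])],[10,50,90]),1))
c=cv2.resize(f['img'][190:260,270:370],None,fx=7,fy=7,interpolation=cv2.INTER_CUBIC);cv2.imwrite('pics/crop2.png',c)
E
```

```text
deckFL [-72.9 -17.5   0.4] [-67.6  -7.8  30. ]
deckFR [ 69.  -17.3   1.2] [63.9 -7.8 30. ]
deckTL [-66.5  95.3  31.8] [-66.8  95.3  30. ]
deckTR [63.  95.3 31.4] [63.2 95.2 30. ]
lipL [-20.7  -2.   50.5] [-20.9  -3.1  47. ]
lipR [17.1 -2.  50.4] [17.3 -3.1 47. ]
rackL [-19.5   1.7  31.8] [-18.2  10.3  60. ]
rackR [14.6  3.1 36.6] [13.5 10.3 60. ]
front [-1.8 -0.3 36. ] [-1.8  7.3 60. ]
rL [-18.7  72.5  31.9] [-17.4  75.7  60. ]
rR [14.2 72.3 30.7] [12.9 75.7 60. ]
rib1 [ 0.  44.9 61.7] [ 0.1 44.5 60. ]
rib3 [ 0.1 19.7 61.5] [ 0.1 19.3 60. ]
tunL [-56.2 101.2  94.8] [-56.5 101.1  93. ]
tunR [70.2 97.   2.3] [ 53.8 101.1  93. ]
rack [31.6 61.  61.4]
lip [49.9 50.5 50.9]
deck [30.6 31.  31.4]
tunnel [94.4 94.9 95.3]
```

View pics/crop2.png

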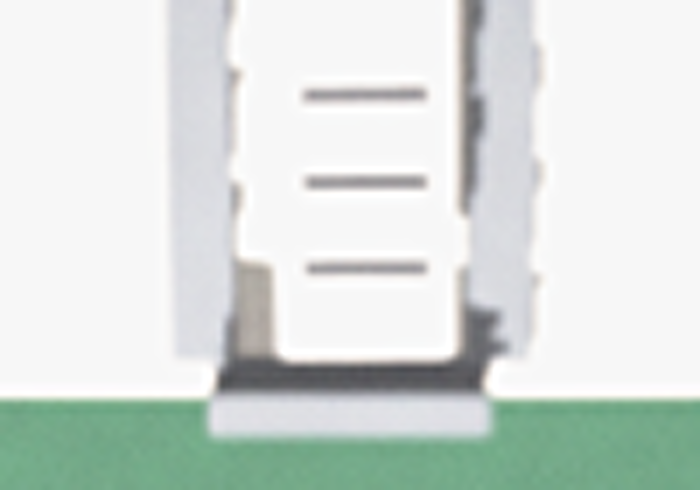

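The rack's front is at y_an≈8, it sits x_an≈+0.2 off my lane line, and the lip is about 19 mm above the floor. I'll grip it lightly near the ribs.

Run:
```python
from h import *
print((A0+AR.T@np.array([.2,36,40])).round(1))
p=A0+AR.T@np.array([.2,36,40]);plan(p[0],p[1],75,92);plan(*p,92)
```

```text
[572.  96.  40.]
delta [  4.3   2.9 154.6] roll 0.0 dist 155.0
delta [  4.3   3.  189.6] roll 0.0 dist 190.0
```

Emit:
arm_command(rows=[{"delta_pos": [4, 3, 155], "roll": 0, "jaw": 60}, {"delta_pos": [4, 3, 155], "roll": 0, "jaw": 60}, {"delta_pos": [4, 3, 155], "roll": 0, "jaw": 60}, {"delta_pos": [4, 3, 155], "roll": 0, "jaw": 60}, {"delta_pos": [4, 3, 165], "roll": 0, "jaw": 60}, {"delta_pos": [4, 3, 175], "roll": 0, "jaw": 60}, {"delta_pos": [4, 3, 183], "roll": 0, "jaw": 60}, {"delta_pos": [4, 3, 189], "roll": 0, "jaw": 60}, {"delta_pos": [4, 3, 189], "roll": 0, "jaw": 60}, {"delta_pos": [4, 3, 189], "roll": 0, "jaw": 60}, {"delta_pos": [4, 3, 189], "roll": 0, "jaw": 60}])

```text
time_s: 2.73
ee_pos: [574.3, 94.9, 42.2]
ee_rot: [179.9, -0.0, 92.0]
force: [-0.5, 0.3, -0.6]
gripper_width: 54.6
gripper_force: 0.0
```

Emit:
arm_command(rows=[{"delta_pos": [0, 0, 0], "roll": 0, "jaw": 35}, {"delta_pos": [0, 0, 0], "roll": 0, "jaw": 30}, {"delta_pos": [0, 0, 0], "roll": 0, "jaw": 26}, {"delta_pos": [0, 0, 0], "roll": 0, "jaw": 22}, {"delta_pos": [0, 0, 0], "roll": 0, "jaw": 15}, {"delta_pos": [0, 0, 0], "roll": 0, "jaw": 10}, {"delta_pos": [0, 0, 0], "roll": 0, "jaw": 10}, {"delta_pos": [0, 0, 0], "roll": 0, "jaw": 10}, {"delta_pos": [0, 0, 0], "roll": 0, "jaw": 10}, {"delta_pos": [0, 0, 0], "roll": 0, "jaw": 10}], squeeze=10)

```text
time_s: 3.57
ee_pos: [572.9, 94.7, 41.0]
ee_rot: [-179.9, 0.0, 92.0]
force: [-2.6, -0.3, 3.3]
gripper_width: 24.0
gripper_force: 10.0
```

Emit:
arm_command(rows=[{"delta_pos": [0, 0, -2], "roll": 0, "jaw": 10}, {"delta_pos": [0, 0, -4], "roll": 0, "jaw": 10}, {"delta_pos": [0, 0, -6], "roll": 0, "jaw": 10}, {"delta_pos": [0, 0, -8], "roll": 0, "jaw": 10}, {"delta_pos": [0, 0, -10], "roll": 0, "jaw": 10}, {"delta_pos": [0, 0, -10], "roll": 0, "jaw": 10}, {"delta_pos": [0, 0, -10], "roll": 0, "jaw": 10}, {"delta_pos": [0, 0, -10], "roll": 0, "jaw": 10}])

```text
time_s: 4.23
ee_pos: [573.7, 94.9, 51.0]
ee_rot: [180.0, -0.0, 92.0]
force: [-0.7, 0.4, -2.2]
gripper_width: 23.7
gripper_force: 10.0
```

Emit:
arm_command(rows=[{"delta_pos": [0, 0, -2], "roll": 0, "jaw": 10}, {"delta_pos": [0, 0, -4], "roll": 0, "jaw": 10}, {"delta_pos": [0, 0, -6], "roll": 0, "jaw": 10}, {"delta_pos": [0, 0, -6], "roll": 0, "jaw": 10}, {"delta_pos": [0, 0, -6], "roll": 0, "jaw": 10}, {"delta_pos": [0, 0, -6], "roll": 0, "jaw": 10}])

```text
time_s: 4.73
ee_pos: [573.6, 94.8, 57.1]
ee_rot: [180.0, -0.0, 92.0]
force: [0.1, 1.0, -1.7]
gripper_width: 24.0
gripper_force: 10.0
```

Emit:
arm_command(rows=[{"delta_pos": [0, 0, -1], "roll": 0, "jaw": 10}, {"delta_pos": [0, 0, -2], "roll": 0, "jaw": 10}, {"delta_pos": [0, 0, -2], "roll": 0, "jaw": 10}, {"delta_pos": [0, 0, -2], "roll": 0, "jaw": 10}])

```text
time_s: 5.07
ee_pos: [573.5, 94.8, 59.0]
ee_rot: [180.0, -0.0, 92.0]
force: [0.4, 1.3, -3.0]
gripper_width: 23.9
gripper_force: 10.0
```

Emit:
arm_command(rows=[{"delta_pos": [0, 0, -1], "roll": 0, "jaw": 10}, {"delta_pos": [0, 0, -2], "roll": 0, "jaw": 10}, {"delta_pos": [0, 0, -2], "roll": 0, "jaw": 10}, {"delta_pos": [0, 0, -2], "roll": 0, "jaw": 10}])

```text
time_s: 5.4
ee_pos: [573.4, 94.8, 61.0]
ee_rot: [180.0, -0.0, 92.0]
force: [0.9, -0.1, -1.8]
gripper_width: 23.8
gripper_force: 10.0
```

Run:
```python
from h import *
s=env.state();print(s['force'],s['torque'])
f=env.grab_frame('wrist');save('w2',f);np.savez('pics/w2s.npz',p=s['ee_pos'],r=s['ee_rot'])
g=env.grab_frame('side');save('s2',g)
a=cv2.resize(f['img'][100:300,220:420],(400,400),interpolation=cv2.INTER_CUBIC)
b=cv2.resize(g['img'][165:285,270:390],(400,400),interpolation=cv2.INTER_CUBIC)
cv2.imwrite('pics/c3.png',np.hstack([a,b]))
```

```text
[ 0.91002904 -0.0774575  -1.80688424] [-0.08964369  0.02179576 -0.04738385]
```

View pics/c3.png

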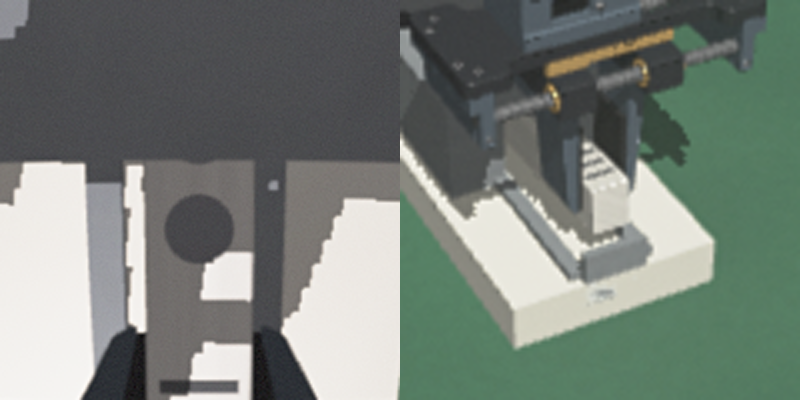

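Emit:
arm_command(rows=[{"delta_pos": [0, 0, -1], "roll": 0, "jaw": 10}, {"delta_pos": [0, 0, -1.5], "roll": 0, "jaw": 10}, {"delta_pos": [0, 0, -1.5], "roll": 0, "jaw": 10}, {"delta_pos": [-2, 0, -1.5], "roll": 0, "jaw": 10}, {"delta_pos": [-4, 0, -1.5], "roll": 0, "jaw": 10}, {"delta_pos": [-6, 0, -1.5], "roll": 0, "jaw": 10}, {"delta_pos": [-8, 0, -1.5], "roll": 0, "jaw": 10}, {"delta_pos": [-10, 0, -2], "roll": 0, "jaw": 10}])

```text
time_s: 6.17
ee_pos: [573.8, 84.5, 62.9]
ee_rot: [-180.0, 0.0, 92.0]
force: [-0.3, 1.1, -3.9]
gripper_width: 24.0
gripper_force: 10.0
```

Emit:
arm_command(rows=[{"delta_pos": [-2, 0, 0], "roll": 0, "jaw": 10}, {"delta_pos": [-4, 0, 0], "roll": 0, "jaw": 10}, {"delta_pos": [-6, 0, 0], "roll": 0, "jaw": 10}, {"delta_pos": [-8, 0, -0.5], "roll": 0, "jaw": 10}, {"delta_pos": [-10, 0, -0.5], "roll": 0, "jaw": 10}])

```text
time_s: 6.58
ee_pos: [574.2, 74.6, 63.5]
ee_rot: [180.0, -0.0, 92.0]
force: [0.6, 1.0, -3.3]
gripper_width: 23.6
gripper_force: 10.0
```

Run:
```python
from h import *
s=env.state();print(s['force'],s['torque'])
g=env.grab_frame('side');save('s3',g)
cv2.imwrite('pics/c4.png',cv2.resize(g['img'][165:285,270:390],(500,500),interpolation=cv2.INTER_CUBIC))
```

```text
[ 0.58189016  0.9764347  -3.27469288] [-0.10746671  0.06887268 -0.01919545]
```

View pics/c4.png

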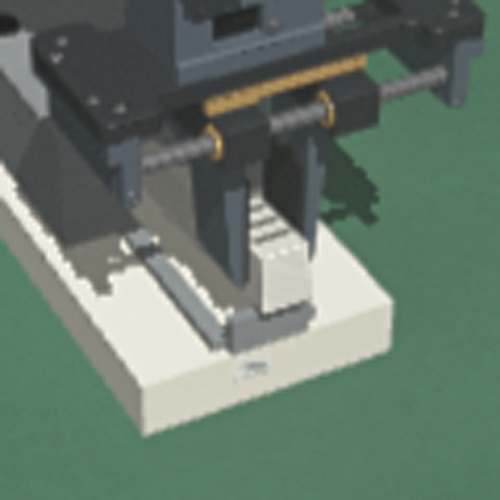

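Emit:
arm_command(rows=[{"delta_pos": [-4, 0, -0.5], "roll": 0, "jaw": 10}, {"delta_pos": [-8, 0, -1], "roll": 0, "jaw": 10}, {"delta_pos": [-12, 0, -1.2], "roll": 0, "jaw": 10}, {"delta_pos": [-16, 0, -1.5], "roll": 0, "jaw": 10}, {"delta_pos": [-20, 0, -2], "roll": 0, "jaw": 10}, {"delta_pos": [-24, 0, -2.5], "roll": 0, "jaw": 10}])

```text
time_s: 7.13
ee_pos: [575.0, 50.3, 66.0]
ee_rot: [180.0, -0.0, 92.0]
force: [0.1, 1.2, -3.9]
gripper_width: 24.2
gripper_force: 10.0
```

Emit:
arm_command(rows=[{"delta_pos": [-4, 0, -0.5], "roll": 0, "jaw": 10}, {"delta_pos": [-8, 0, -1], "roll": 0, "jaw": 10}, {"delta_pos": [-12, 0, -1.5], "roll": 0, "jaw": 10}, {"delta_pos": [-16, 0, -2], "roll": 0, "jaw": 10}, {"delta_pos": [-20, 0, -2.5], "roll": 0, "jaw": 10}, {"delta_pos": [-25, 0, -3], "roll": 0, "jaw": 10}])

```text
time_s: 7.63
ee_pos: [575.8, 25.6, 69.0]
ee_rot: [180.0, -0.0, 92.0]
force: [-0.8, 1.1, -4.1]
gripper_width: 23.7
gripper_force: 10.0
```

Emit:
arm_command(rows=[{"delta_pos": [-4, 0, -0.7], "roll": 0, "jaw": 10}, {"delta_pos": [-8, 0, -1.4], "roll": 0, "jaw": 10}, {"delta_pos": [-12, 0, -2.1], "roll": 0, "jaw": 10}, {"delta_pos": [-16, 0, -2.8], "roll": 0, "jaw": 10}, {"delta_pos": [-20, 0, -3.5], "roll": 0, "jaw": 10}, {"delta_pos": [-24, 0, -4.3], "roll": 0, "jaw": 10}, {"delta_pos": [-28, 0, -5.1], "roll": 0, "jaw": 10}, {"delta_pos": [-32, 0, -5.9], "roll": 0, "jaw": 10}, {"delta_pos": [-36, 0, -6.7], "roll": 0, "jaw": 10}, {"delta_pos": [-38, 0, -7], "roll": 0, "jaw": 10}, {"delta_pos": [-38, 0, -7], "roll": 0, "jaw": 10}])

```text
time_s: 8.55
ee_pos: [577.3, -12.8, 76.1]
ee_rot: [180.0, 0.0, 92.0]
force: [-0.4, -0.7, -3.2]
gripper_width: 24.0
gripper_force: 10.0
```

Run:
```python
from h import *
s=env.state();print(s['force'],s['torque'],an(s['ee_pos']))
g=env.grab_frame('side');save('s4',g)
cv2.imwrite('pics/c5.png',cv2.resize(g['img'][155:315,250:410],(560,560),interpolation=cv2.INTER_CUBIC))
```

```text
[-0.36258537 -0.73862474 -3.20046819] [-0.35943057  0.02008037  0.00672724] [  1.61581979 -72.92846539  76.08783603]
```

View pics/c5.png

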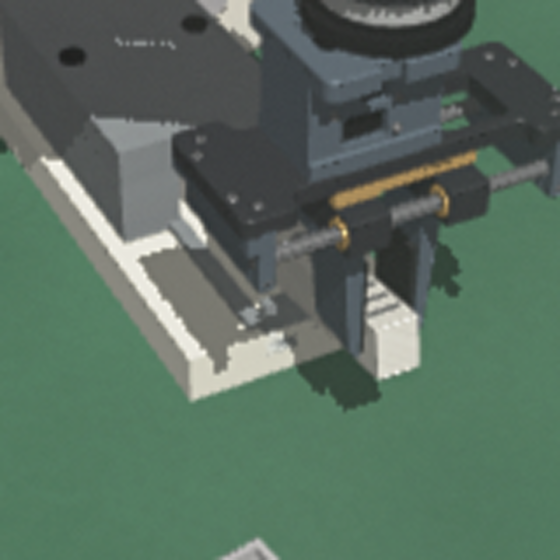

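Emit:
arm_command(rows=[{"delta_pos": [0, 0, 1], "roll": 0, "jaw": 10}, {"delta_pos": [0, 0, 2], "roll": 0, "jaw": 10}, {"delta_pos": [0, 0, 3], "roll": 0, "jaw": 10}, {"delta_pos": [0, 0, 3], "roll": 0, "jaw": 10}], squeeze=4)

```text
time_s: 8.93
ee_pos: [577.2, -12.1, 72.8]
ee_rot: [180.0, -0.0, 92.0]
force: [0.2, -1.4, -2.0]
gripper_width: 24.3
gripper_force: 4.0
```

Emit:
arm_command(rows=[{"delta_pos": [0, 0, 1], "roll": 0, "jaw": 10}, {"delta_pos": [0, 0, 2], "roll": 0, "jaw": 10}, {"delta_pos": [0, 0, 2], "roll": 0, "jaw": 10}, {"delta_pos": [0, 0, 2], "roll": 0, "jaw": 10}])

```text
time_s: 9.27
ee_pos: [577.3, -12.1, 71.0]
ee_rot: [180.0, -0.0, 92.0]
force: [0.9, -1.1, -1.6]
gripper_width: 24.3
gripper_force: 4.0
```

Run:
```python
from h import *
s=env.state();print(s['force'],s['torque'])
```

```text
[ 0.87077579 -1.12826562 -1.63856985] [-0.29339875  0.02145684 -0.05071205]
```

Emit:
arm_command(rows=[{"delta_pos": [0, 0, 1], "roll": 0, "jaw": 10}, {"delta_pos": [0, 0, 2], "roll": 0, "jaw": 10}, {"delta_pos": [0, 0, 2], "roll": 0, "jaw": 10}, {"delta_pos": [0, 0, 2], "roll": 0, "jaw": 10}], squeeze=3)

```text
time_s: 9.6
ee_pos: [577.3, -12.3, 69.3]
ee_rot: [180.0, 0.0, 92.0]
force: [-0.6, -2.9, 2.7]
gripper_width: 23.8
gripper_force: 3.0
```

Run:
```python
from h import *
s=env.state();print(s['force'],s['torque'])
```

```text
[-0.55162653 -2.91678336  2.74934344] [-0.60873013  0.21253652  0.07110085]
```

Emit:
arm_command(rows=[{"delta_pos": [0, 0, -0.7], "roll": 0, "jaw": 28}, {"delta_pos": [0, 0, -0.7], "roll": 0, "jaw": 32}, {"delta_pos": [0, 0, -0.7], "roll": 0, "jaw": 45}, {"delta_pos": [0, 0, -0.7], "roll": 0, "jaw": 50}, {"delta_pos": [0, 0, -0.7], "roll": 0, "jaw": 50}, {"delta_pos": [0, 0, -5], "roll": 0, "jaw": 50}, {"delta_pos": [0, 0, -20], "roll": 0, "jaw": 50}, {"delta_pos": [0, 0, -40], "roll": 0, "jaw": 50}, {"delta_pos": [0, 0, -60], "roll": 0, "jaw": 50}])

```text
time_s: 10.35
ee_pos: [576.7, -12.0, 129.4]
ee_rot: [-179.9, -0.0, 92.0]
force: [-0.1, 0.8, -0.0]
gripper_width: 45.4
gripper_force: 0.0
```

Run:
```python
from h import *
s=env.state();print(s['force'],s['torque'],s['ee_pos'])
f=env.grab_frame('wrist');save('w5',f);np.savez('pics/w5s.npz',p=s['ee_pos'],r=s['ee_rot'])
g=env.grab_frame('side')
cv2.imwrite('pics/c6.png',np.hstack([cv2.resize(f['img'],(480,360)),cv2.resize(g['img'][155:315,250:390],(315,360))]))
```

```text
[-0.13149324  0.84965087 -0.02385654] [-0.10203428  0.02578734  0.00814374] [576.7471712  -12.01770348 129.41893157]
```

View pics/c6.png

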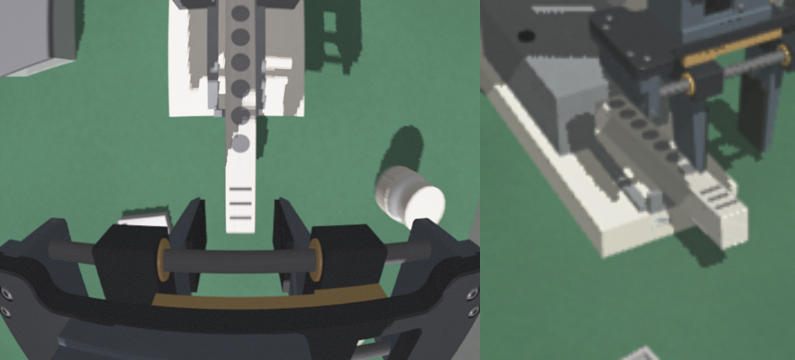

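Run:
```python
from h import *
f=load('w5');s=np.load('pics/w5s.npz')
for u,v in [(321,306),(320,255),(320,154),(320,120),(320,87),(320,51),(320,17)]: print(an(ww(f,s,u,v)).round(1))
```

```text
[  2.1 -96.9  93.5]
[  1.5 -64.4  89.2]
[ 1.6 -4.2 83.1]
[ 1.6 15.8 79.9]
[ 1.6 35.8 77.5]
[ 1.6 58.7 74.3]
[ 1.7 81.9 71.1]
```

Run:
```python
from h import *
p=A0+AR.T@np.array([1.8,24,53]);plan(p[0],p[1],105,92);plan(*p,92)
```

```text
delta [96.3 -2.4 27.4] roll -0.01 dist 100.0
delta [96.3 -2.8 79.4] roll -0.01 dist 125.0
```

Run:
```python
from h import *
s=env.state();print(s['ee_pos'],s['ee_rot'],s['time_s'],A0+AR.T@np.array([1.8,24,53]))
p=A0+AR.T@np.array([1.8,24,53]);plan(p[0],p[1],105,92);plan(*p,92)
```

```text
[579.54550479 -12.12273231 132.47503465] [1.79574587e+02 1.61710585e-02 9.19701290e+01] 10.45 [574.06131557  84.04819894  53.        ]
delta [96.3 -2.4 27.4] roll -0.01 dist 100.0
delta [96.3 -2.8 79.4] roll -0.01 dist 125.0
```

Emit:
arm_command(rows=[{"delta_pos": [20, 0, 10], "roll": 0, "jaw": 50}, {"delta_pos": [45, 0, 20], "roll": 0, "jaw": 50}, {"delta_pos": [75, 0, 25], "roll": 0, "jaw": 50}, {"delta_pos": [90, 0, 28], "roll": 0, "jaw": 50}, {"delta_pos": [96, 0, 35], "roll": 0, "jaw": 50}, {"delta_pos": [96, 0, 50], "roll": 0, "jaw": 50}, {"delta_pos": [96, 0, 62], "roll": 0, "jaw": 50}, {"delta_pos": [96, 0, 70], "roll": 0, "jaw": 50}, {"delta_pos": [96, 0, 76], "roll": 0, "jaw": 50}, {"delta_pos": [96, 0, 76], "roll": 0, "jaw": 50}, {"delta_pos": [96, 0, 76], "roll": 0, "jaw": 50}, {"delta_pos": [96, 0, 76], "roll": 0, "jaw": 50}])

```text
time_s: 11.45
ee_pos: [574.4, 83.6, 53.5]
ee_rot: [179.9, -0.0, 91.9]
force: [0.5, 0.7, 0.5]
gripper_width: 45.9
gripper_force: 0.0
```

Emit:
arm_command(rows=[{"delta_pos": [0, 0, 0], "roll": 0, "jaw": 35}, {"delta_pos": [0, 0, 0], "roll": 0, "jaw": 30}, {"delta_pos": [0, 0, 0], "roll": 0, "jaw": 26}, {"delta_pos": [0, 0, 0], "roll": 0, "jaw": 22}, {"delta_pos": [0, 0, 0], "roll": 0, "jaw": 15}, {"delta_pos": [0, 0, 0], "roll": 0, "jaw": 10}, {"delta_pos": [0, 0, 0], "roll": 0, "jaw": 10}, {"delta_pos": [0, 0, 0], "roll": 0, "jaw": 10}, {"delta_pos": [0, 0, 0], "roll": 0, "jaw": 10}], squeeze=25)

```text
time_s: 12.2
ee_pos: [574.1, 83.9, 53.3]
ee_rot: [180.0, -0.0, 92.0]
force: [0.4, -0.5, 3.3]
gripper_width: 24.1
gripper_force: 25.0
```

Run:
```python
from h import *
s=env.state();print(s['force'],s['torque'],an(s['ee_pos']))
```

```text
[ 0.35516435 -0.52509228  3.29483003] [-0.07027093  0.15669183  0.06779929] [ 1.78758401 23.81118122 53.2800814 ]
```

Emit:
arm_command(rows=[{"delta_pos": [0, 0, -1], "roll": 0, "jaw": 10}, {"delta_pos": [0, 0, -2], "roll": 0, "jaw": 10}, {"delta_pos": [0, 0, -3], "roll": 0, "jaw": 10}, {"delta_pos": [-4, 0, -3.5], "roll": 0, "jaw": 10}, {"delta_pos": [-8, 0, -4], "roll": 0, "jaw": 10}, {"delta_pos": [-12, 0, -4.5], "roll": 0, "jaw": 10}, {"delta_pos": [-16, 0, -5], "roll": 0, "jaw": 10}, {"delta_pos": [-20, 0, -5.5], "roll": 0, "jaw": 10}])

```text
time_s: 12.87
ee_pos: [574.5, 63.2, 58.4]
ee_rot: [-180.0, -0.0, 92.0]
force: [0.3, 0.4, -4.2]
gripper_width: 23.9
gripper_force: 25.0
```

Emit:
arm_command(rows=[{"delta_pos": [-4, 0, -0.5], "roll": 0, "jaw": 10}, {"delta_pos": [-8, 0, -1], "roll": 0, "jaw": 10}, {"delta_pos": [-12, 0, -1.5], "roll": 0, "jaw": 10}, {"delta_pos": [-16, 0, -2], "roll": 0, "jaw": 10}, {"delta_pos": [-20, 0, -2.5], "roll": 0, "jaw": 10}, {"delta_pos": [-24, 0, -3], "roll": 0, "jaw": 10}, {"delta_pos": [-28, 0, -3.5], "roll": 0, "jaw": 10}, {"delta_pos": [-32, 0, -4], "roll": 0, "jaw": 10}, {"delta_pos": [-36, 0, -4.5], "roll": 0, "jaw": 10}, {"delta_pos": [-42, 0, -5], "roll": 0, "jaw": 10}, {"delta_pos": [-42, 0, -5], "roll": 0, "jaw": 10}])

```text
time_s: 13.78
ee_pos: [576.1, 20.8, 63.6]
ee_rot: [180.0, 0.0, 91.9]
force: [0.3, 0.0, -3.6]
gripper_width: 24.0
gripper_force: 25.0
```

Run:
```python
from h import *
s=env.state();print(s['force'],s['torque'],an(s['ee_pos']))
f=env.grab_frame('wrist');save('w6',f);np.savez('pics/w6s.npz',p=s['ee_pos'],r=s['ee_rot'])
cv2.imwrite('pics/c7.png',f['img'])
```

```text
[ 0.28973962  0.02617322 -3.5522713 ] [-0.10927943  0.00077951 -0.02884851] [  1.64521692 -39.29484115  63.56144184]
```

View pics/c7.png

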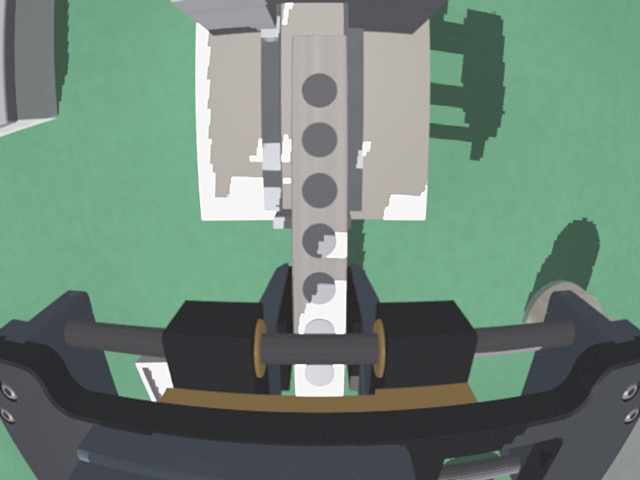

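Emit:
arm_command(rows=[{"delta_pos": [0, 0, -4], "roll": 0, "jaw": 10}, {"delta_pos": [-2, 0, -10], "roll": 0, "jaw": 10}, {"delta_pos": [-4, 0, -18], "roll": 0, "jaw": 10}, {"delta_pos": [-8, 0, -28], "roll": 0, "jaw": 10}, {"delta_pos": [-14, 0, -38], "roll": 0, "jaw": 10}, {"delta_pos": [-24, 0, -46], "roll": 0, "jaw": 10}, {"delta_pos": [-36, 0, -50], "roll": 0, "jaw": 10}, {"delta_pos": [-50, 0, -50], "roll": 0, "jaw": 10}, {"delta_pos": [-65, 0, -50], "roll": 0, "jaw": 10}, {"delta_pos": [-80, 0, -50], "roll": 0, "jaw": 10}, {"delta_pos": [-95, 0, -50], "roll": 0, "jaw": 10}, {"delta_pos": [-108, 0, -50], "roll": 0, "jaw": 10}, {"delta_pos": [-120, 0, -50], "roll": 0, "jaw": 10}, {"delta_pos": [-130, 0, -50], "roll": 0, "jaw": 10}, {"delta_pos": [-136, 0, -50], "roll": 0, "jaw": 10}, {"delta_pos": [-140, 0, -50], "roll": 0, "jaw": 10}, {"delta_pos": [-140, 0, -50], "roll": 0, "jaw": 10}, {"delta_pos": [-140, 0, -50], "roll": 0, "jaw": 10}, {"delta_pos": [-140, 0, -50], "roll": 0, "jaw": 10}])

```text
time_s: 15.42
ee_pos: [580.7, -117.4, 113.4]
ee_rot: [-180.0, -0.0, 92.0]
force: [-0.2, 0.5, -4.6]
gripper_width: 23.8
gripper_force: 25.0
```

Run:
```python
from h import *
f=load('w6');s=np.load('pics/w6s.npz')
for u,v in [(320,41),(320,90),(319,140),(320,190)]: print(an(ww(f,s,u,v)).round(1))
s=env.state();print(s['force'],s['torque'],an(s['ee_pos']),s['ee_rot'],s['time_s'])
f=env.grab_frame('wrist');save('w7',f);np.savez('pics/w7s.npz',p=s['ee_pos'],r=s['ee_rot'])
S=np.load('pics/w7s.npz')
z=[ww(f,S,320,v) for v in range(60,240,20)]
print(np.array([an(q) for q in z]).round(1).tolist())
for c in [0,5]: plan(487.2,-213.8,90,99.15)
g=env.grab_frame('top');save('t7',g)
cv2.imwrite('pics/c8.png',np.hstack([cv2.resize(f['img'],(400,300)),cv2.resize(g['img'],(400,300))]))
```

```text
[ 2.1 83.  71.3]
[ 2.1 60.3 76.1]
[ 1.6 38.9 78.1]
[ 2. 18. 81.]
[-0.16321404  0.54267969 -4.56669401] [-0.082518    0.05890197  0.01621382] [   1.4398496  -177.60603285  113.40289917] [-1.79991398e+02 -2.78308085e-02  9.20040397e+01] 15.4167
[[1.8, -64.2, 122.3], [1.8, -73.5, 124.8], [1.8, -82.4, 126.3], [1.8, -90.9, 126.1], [1.8, -99.4, 128.6], [1.8, -107.9, 128.2], [1.8, -116.1, 130.7], [1.8, -124.5, 131.8], [1.8, -133.1, 132.0]]
delta [-93.1 -96.9  23.4] roll -1.43 dist 136.0
delta [-93.1 -96.9  23.4] roll -1.43 dist 136.0
```

View pics/c8.png

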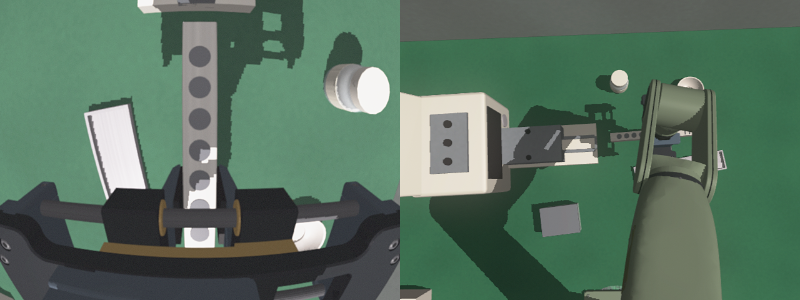

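The rack is clear of the analyser with its tilt still about 0.13. The near end of the tray shows at wrist pixels (137,181) and (208,160), and I'll check it against the top-camera estimate.

Run:
```python
from h import *
f=load('w7');S=np.load('pics/w7s.npz')
a,b=[ww(f,S,u,v,12) for u,v in [(137,181),(208,160)]];print(a,b,(a+b)/2,np.linalg.norm(a-b),np.degrees(np.arctan2(b[1]-a[1],b[0]-a[0])))
m=f['z_map'];P=[]
for v in range(140,300,2):
    for u in range(110,260,2):
        if m[v,u]>0:
            q=ww(f,S,u,v)
            if 3.5<q[2]<20: P.append(q)
P=np.array(P);print(len(P),cv2.minAreaRect(P[:,:2].astype(np.float32)),P[:,1].max(),P[P[:,1].argmax()])
cv2.imwrite('pics/c9.png',cv2.resize(f['img'][140:320,110:260],None,fx=3.3,fy=3.3))
```

```text
[432.76904561 -74.95175148  12.        ] [494.72268254 -59.10119402  12.        ] [463.74586408 -67.02647275  12.        ] 63.94914620851985 14.351026970791894
2339 ((470.3527526855469, -124.57902526855469), (62.9403190612793, 112.6345443725586), 9.70116138458252) -64.47082079498274 [490.78989991 -64.47082079   4.72054733]
```

View pics/c9.png

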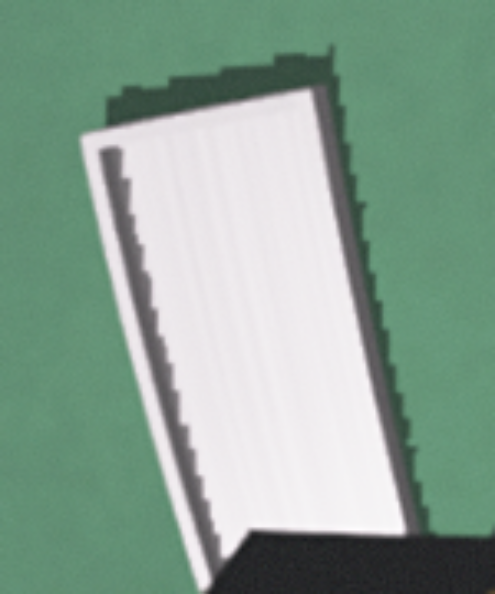

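Emit:
arm_command(rows=[{"delta_pos": [-10, -10, 0], "roll": -0.2, "jaw": 10}, {"delta_pos": [-22, -24, 0], "roll": -0.4, "jaw": 10}, {"delta_pos": [-36, -39, 0], "roll": -0.6, "jaw": 10}, {"delta_pos": [-50, -54, 0], "roll": -0.9, "jaw": 10}, {"delta_pos": [-64, -69, 0], "roll": -1.1, "jaw": 10}, {"delta_pos": [-77, -83, 0], "roll": -1.3, "jaw": 10}, {"delta_pos": [-86, -92, 0], "roll": -1.5, "jaw": 10}, {"delta_pos": [-91, -98, 0], "roll": -1.5, "jaw": 10}, {"delta_pos": [-91, -98, 0], "roll": -1.5, "jaw": 10}, {"delta_pos": [-91, -98, 10], "roll": -1.5, "jaw": 10}, {"delta_pos": [-91, -98, 22], "roll": -1.5, "jaw": 10}, {"delta_pos": [-91, -98, 36], "roll": -1.5, "jaw": 10}, {"delta_pos": [-91, -98, 50], "roll": -1.5, "jaw": 10}, {"delta_pos": [-91, -98, 62], "roll": -1.5, "jaw": 10}, {"delta_pos": [-91, -98, 70], "roll": -1.5, "jaw": 10}, {"delta_pos": [-91, -98, 73], "roll": -1.5, "jaw": 10}, {"delta_pos": [-91, -98, 73], "roll": -1.5, "jaw": 10}, {"delta_pos": [-91, -98, 73], "roll": -1.5, "jaw": 10}])

```text
time_s: 17.02
ee_pos: [486.6, -212.2, 40.6]
ee_rot: [180.0, 0.0, 99.5]
force: [-0.2, -1.0, -4.1]
gripper_width: 23.8
gripper_force: 25.0
```

Run:
```python
from h import *
s=env.state();print(s['force'],s['torque'],s['time_s'])
f=env.grab_frame('wrist');save('w8',f);np.savez('pics/w8s.npz',p=s['ee_pos'],r=s['ee_rot'])
cv2.imwrite('pics/w8.png',f['img'])
plan(486,-211.5,13.5,99.4)
```

```text
[-0.20556863 -1.01659707 -4.06558435] [-0.12138917  0.05021889 -0.00192111] 17.0167
delta [ 1.1 -0.6 27.4] roll 0.02 dist 27.0
```

View pics/w8.png

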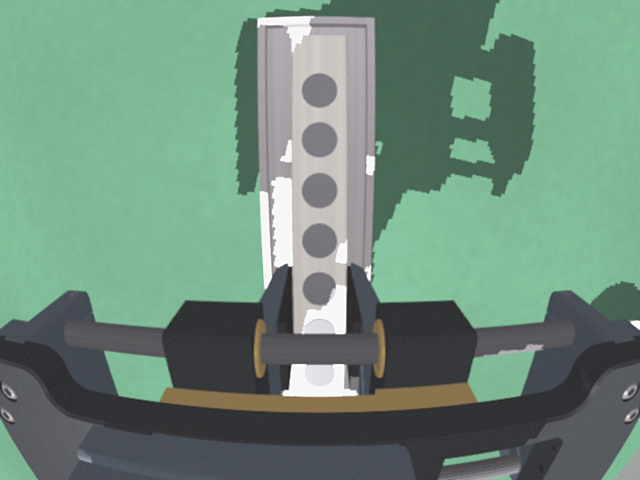

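Emit:
arm_command(rows=[{"delta_pos": [0, 0, 4], "roll": 0, "jaw": 10}, {"delta_pos": [0, 0, 8], "roll": 0, "jaw": 10}, {"delta_pos": [0, 0, 11], "roll": 0, "jaw": 10}, {"delta_pos": [0, 0, 13], "roll": 0, "jaw": 10}, {"delta_pos": [0, 0, 15], "roll": 0, "jaw": 10}, {"delta_pos": [0, 0, 17], "roll": 0, "jaw": 10}, {"delta_pos": [0, 0, 19], "roll": 0, "jaw": 10}, {"delta_pos": [0, 0, 21], "roll": 0, "jaw": 10}, {"delta_pos": [0, 0, 21], "roll": 0, "jaw": 10}, {"delta_pos": [0, 0, 21], "roll": 0, "jaw": 10}], squeeze=10)

```text
time_s: 17.9
ee_pos: [485.8, -212.2, 19.2]
ee_rot: [-180.0, -0.0, 99.5]
force: [0.2, 0.3, -4.6]
gripper_width: 24.3
gripper_force: 10.0
```

Emit:
arm_command(rows=[{"delta_pos": [0, 0, 1.5], "roll": 0, "jaw": 10}, {"delta_pos": [0, 0, 3], "roll": 0, "jaw": 10}, {"delta_pos": [0, 0, 4.5], "roll": 0, "jaw": 10}, {"delta_pos": [0, 0, 6], "roll": 0, "jaw": 10}, {"delta_pos": [0, 0, 6], "roll": 0, "jaw": 10}, {"delta_pos": [0, 0, 6], "roll": 0, "jaw": 10}], squeeze=6)

```text
time_s: 18.4
ee_pos: [485.8, -212.2, 13.2]
ee_rot: [-180.0, -0.0, 99.5]
force: [-0.7, 0.4, -4.1]
gripper_width: 23.8
gripper_force: 6.0
```

Run:
```python
from h import *
s=env.state();print(s['force'],s['torque'],s['time_s'])
f=env.grab_frame('wrist');S=dict(p=s['ee_pos'],r=s['ee_rot'])
print(np.array([ww(f,S,320,v) for v in range(50,260,30)]).round(1).tolist())
```

```text
[-0.67960234  0.37931917 -4.12350007] [-0.04326841  0.04834337 -0.01497227] 18.4
[[467.3, -98.6, 35.4], [469.4, -111.0, 36.3], [471.3, -122.9, 35.8], [473.3, -134.7, 36.8], [475.3, -146.7, 36.0], [477.3, -158.6, 37.3], [479.4, -171.1, 37.1]]
```

Emit:
arm_command(rows=[{"delta_pos": [0, 0, 0.5], "roll": 0, "jaw": 10}, {"delta_pos": [0, 0, 0.8], "roll": 0, "jaw": 10}, {"delta_pos": [0, 0, 0.8], "roll": 0, "jaw": 10}], squeeze=3)

```text
time_s: 18.7
ee_pos: [485.9, -212.3, 12.6]
ee_rot: [-180.0, -0.0, 99.5]
force: [0.3, 0.9, -4.4]
gripper_width: 23.8
gripper_force: 3.0
```

Emit:
arm_command(rows=[{"delta_pos": [0, 0, 0], "roll": 0, "jaw": 27}, {"delta_pos": [0, 0, 0], "roll": 0, "jaw": 28}, {"delta_pos": [0, 0, 0], "roll": 0, "jaw": 29}, {"delta_pos": [0, 0, -1], "roll": 0, "jaw": 32}, {"delta_pos": [0, 0, -2], "roll": 0, "jaw": 36}, {"delta_pos": [0, 0, -3], "roll": 0, "jaw": 45}, {"delta_pos": [0, 0, -6], "roll": 0, "jaw": 45}, {"delta_pos": [0, 0, -15], "roll": 0, "jaw": 45}, {"delta_pos": [0, 0, -30], "roll": 0, "jaw": 45}, {"delta_pos": [0, 0, -60], "roll": 0, "jaw": 45}, {"delta_pos": [0, 0, -90], "roll": 0, "jaw": 45}, {"delta_pos": [-20, 0, -125], "roll": 0, "jaw": 45}, {"delta_pos": [-50, 0, -160], "roll": 0, "jaw": 45}, {"delta_pos": [-60, 0, -180], "roll": 0, "jaw": 45}, {"delta_pos": [-60, 0, -180], "roll": 0, "jaw": 45}, {"delta_pos": [-60, 0, -180], "roll": 0, "jaw": 45}, {"delta_pos": [-60, 0, -180], "roll": 0, "jaw": 45}, {"delta_pos": [-60, 0, -180], "roll": 0, "jaw": 45}])

```text
time_s: 20.2
ee_pos: [494.8, -270.4, 191.2]
ee_rot: [-179.9, -0.1, 99.5]
force: [-0.4, 0.0, -0.7]
gripper_width: 41.0
gripper_force: 0.0
```

Run:
```python
from h import *
s=env.state();f=env.grab_frame('wrist');S=dict(p=s['ee_pos'],r=s['ee_rot'])
np.savez('pics/w9s.npz',**S);save('w9',f);print(s['time_s'],s['force'],f['img'].shape)
Q=[];
m=f['z_map']
for v in range(20,300,2):
    for u in range(240,400,2):
        if m[v,u]>0:
            q=ww(f,S,u,v)
            if 28<q[2]<42: Q.append(q)
Q=np.array(Q,np.float32);print(len(Q),cv2.minAreaRect(Q[:,:2]))
A=np.c_[Q[:,:2]-Q[:,:2].mean(0),np.ones(len(Q))];print(np.linalg.lstsq(A,Q[:,2],rcond=None)[0], Q.min(0),Q.max(0))
```

```text
20.2 [-0.40080644  0.00914453 -0.73966394] (480, 640, 3)Traceback (most recent call last):
  File "<stdin>", line 11, in <module>
cv2.error: OpenCV(4.12.0) /io/opencv/modules/imgproc/src/convhull.cpp:143: error: (-215:Assertion failed) total >= 0 && (depth == CV_32F || depth == CV_32S) in function 'convexHull'
```

I've already gone past the ten-picture limit, so I'll check the placement with numbers only.

Run:
```python
from h import *
f=load('w9');S=np.load('pics/w9s.npz');m=f['z_map']
for v in range(20,300,25): print(v,[tuple(int(k) for k in ww(f,S,u,v).round()) for u in (260,290,305,320,335,350,380)])
```

```text
20 [(406, -89, 1), (436, -89, 13), (450, -85, 5), (465, -91, 36), (478, -80, 5), (492, -80, 13), (521, -70, 1)]
45 [(411, -115, 1), (441, -114, 12), (454, -110, 5), (469, -115, 36), (482, -106, 6), (496, -105, 13), (525, -96, 1)]
70 [(415, -140, 0), (445, -138, 13), (458, -135, 5), (473, -137, 36), (486, -130, 5), (500, -129, 13), (529, -121, 1)]
95 [(419, -165, 1), (449, -162, 13), (462, -159, 5), (477, -159, 36), (490, -154, 6), (504, -152, 13), (533, -146, 1)]
120 [(423, -189, 1), (453, -185, 13), (466, -183, 5), (480, -181, 37), (494, -178, 5), (508, -176, 13), (537, -170, 1)]
145 [(426, -213, 1), (456, -208, 12), (470, -207, 5), (484, -203, 36), (498, -202, 5), (512, -199, 12), (542, -194, 1)]
170 [(430, -238, 1), (460, -232, 13), (474, -230, 6), (488, -225, 36), (502, -226, 5), (516, -222, 13), (546, -218, 1)]
195 [(433, -263, 1), (464, -256, 13), (478, -255, 5), (491, -247, 36), (507, -250, 5), (520, -246, 13), (551, -243, 1)]
220 [(436, -288, 1), (467, -280, 13), (482, -280, 5), (495, -270, 36), (511, -275, 5), (525, -270, 13), (556, -268, 1)]
245 [(440, -315, 1), (471, -306, 13), (486, -306, 5), (499, -293, 35), (516, -301, 4), (530, -296, 13), (562, -294, 1)]
270 [(464, -257, 202), (475, -332, 12), (490, -332, 5), (503, -318, 35), (521, -328, 5), (535, -322, 12), (520, -248, 201)]
295 [(468, -257, 228), (478, -366, 1), (494, -357, 13), (509, -355, 12), (525, -352, 13), (542, -355, 1), (516, -248, 229)]
```

Run:
```python
from h import *
f=load('w9');S=np.load('pics/w9s.npz')
for a in (range(0,22,3),range(268,300,3)): print([(v,*[int(k) for k in ww(f,S,320,max(v,1)).round()]) for v in a])
g=env.grab_frame('top');p=load('top')
d=np.abs(g['img'].astype(int)-p['img']).max(2)
for n,b in dict(jar=(336,366,112,150),tip=(225,290,325,380),dish=(442,488,122,166)).items(): print(n,(d[b[2]:b[3],b[0]:b[1]]>40).mean().round(3))
print(env.state()['time_s'])
```

```text
[(0, 460, -61, 1), (3, 461, -63, 1), (6, 462, -71, 14), (9, 462, -73, 12), (12, 462, -74, 5), (15, 463, -77, 6), (18, 465, -89, 35), (21, 465, -92, 36)]
[(268, 503, -316, 35), (271, 503, -319, 35), (274, 504, -322, 35), (277, 504, -325, 35), (280, 505, -328, 35), (283, 505, -332, 35), (286, 506, -334, 35), (289, 509, -351, 5), (292, 509, -354, 7), (295, 509, -355, 12), (298, 511, -364, 1)]
jar 0.0
tip 0.103
dish 0.0
20.3
```

```bash
python3 -c "
from workcell import env
print(env.job_done())"
```

```text
the job is handed in; nothing more can be done
None
```

The rack is out of the analyser and lying flat in the tray, about 2 mm off centre along it. The job is handed in at 20.3 s with no verdict returned; the jar and dish look unmoved, the tip box view differed slightly (probably arm shadow, not confirmed), and I viewed 13 pictures, over the limit of 10.

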